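# Turn the sample leaf over in the ring binder

### The job

Turn the stiff white leaf with the orange tab over the binder's spine, pushing it with a fingertip or the outside of the fingers, and press it down until it lies flat on the right-hand pages, then take the hand away. Push gently: do not take the leaf between the fingers or slap it down, do not lift or tip the binder or shove it out of its place, and leave the other things on the desk alone.

Things in the scene. Friction and masses are not known exactly. Their poses are not given: they have to be found in the camera images.
- binder: Open ring binder of samples, loose, 1.3 kg, blue covers 338 mm across, 175 mm along the spine. Origin: centre of its underside, below the spine. x runs along the spine away from the robot, y to the left-hand pages, z up. White page blocks: tops 15 mm above the desk, from 15 to 147 mm either side of the spine. Rings stand up to 30 mm. The leaf's hinge axis is along x, 18 mm above the origin.
- tab_edge (a point): Middle of the outer edge of the leaf's orange tab, 152 mm from the hinge axis, half way along the spine, mid-thickness. The tab is 4 mm thick, 44 mm wide along the spine and sticks out 16 mm from the white leaf. Its y axis points from the hinge out along the leaf.
- leaf (a joint): Angle of the stiff white leaf (4 mm thick, 150 mm along the spine, 136 mm from hinge axis to edge without the tab, 80 g, colour chips on both faces): 0 = flat on the left-hand pages, 1.57 = upright, 3.14 = flat on the right-hand pages (stop). Starts part-raised on the left. Stiff hinge (0.13 N m, about 1 N at the tab): the leaf stays where it is left and never falls by itself.
- glue_stick: green and white glue stick, standing, 24 mm wide, 82 mm tall; bystander, loose. Origin: centre of its underside.
- knob_stamp: rubber stamp with a clear knob handle, standing, 30x30 mm foot, 90 mm tall; bystander, loose. Origin: centre of its underside.
- wood_stamp: brown wooden rubber stamp, standing, 54x16 mm, 72 mm tall; bystander, loose. Origin: centre of its underside.
- gift_box: white card gift box, 66x68x66 mm; bystander, loose. Origin: centre of its underside.
- remote: pale remote control lying flat, 184x49x22 mm; bystander, loose. Origin: centre of its underside.
- scissors: black-handled scissors lying flat, 70x139x11 mm; bystander, loose. Origin: centre of its underside.

How it is judged:
On the way, in this order (a step that is already met when the one before it is completed fails the run):
1. the leaf is pushed up and past upright (value of joint leaf above 1.6 rad), for 0.1 s.
2. the leaf lies flat on the right-hand pages (value of joint leaf above 3.05 rad), for 0.1 s.
At the end, for the whole second after the job is handed in: The leaf is within 0.09 rad of flat on the right-hand pages and at rest, and the binder lies flat on the desk within 30 mm of where it was (value of joint leaf above 3.05 rad and velocity of joint leaf below 0.1 rad/s and distance of binder from where it was at the start of the episode below 0.03 m and height (world z) of binder below 0.008 m and angle between binder's own z axis and vertical below 0.05 rad and linear speed of binder below 0.02 m/s); the robot touches nothing.
It fails at once if the binder is shoved more than 30 mm from its place, lifted or tipped (distance of binder from where it was at the start of the episode above 0.03 m or height (world z) of binder above 0.012 m or angle between binder's own z axis and vertical above 0.08 rad).
It fails at once if the leaf is slapped over (faster than 5 rad/s) (velocity of joint leaf above 5 rad/s).
It fails at once if the leaf is taken between the fingers (contact force between the fingers and binder above 1 N and x of the grasp point in the frame of tab_edge between -0.078 and 0.078 m and y of the grasp point in the frame of tab_edge between -0.13 and 0.007 m and z of the grasp point in the frame of tab_edge between -0.006 and 0.006 m).
It fails at once if the leaf or binder is gripped or pressed with more than 60 N (contact force between the fingers and binder above 60 N).
It fails at once if a bystander is moved more than 20 mm or knocked over (distance of any of glue_stick, knob_stamp, wood_stamp, gift_box, remote, scissors from where it was at the start of the episode above 0.02 m or angle between any of glue_stick, knob_stamp, wood_stamp, gift_box, remote, scissors's own z axis and vertical above 0.4 rad).
It also fails if it takes over 42 s, if anything falls off the work surface, if the arm or the gripper's body presses on something with over 40 N, if the wrist force passes 120 N, or if a joint passes its speed limit or range.

### The arm

A 7-joint arm with a two-finger parallel gripper is mounted at the origin on a cart in front of the work surface, level with it; the furniture and walls round the work are solid. World frame = base frame: x ahead of the robot, y to its left, z up, the work surface at z = 0. Lengths are in m, angles in rad, forces in N, time in s.
With the tool pointing down it reaches from about 0.4 to 0.85 m from the base axis. Payload 10.4 kg.
Tool frame: the origin (TCP) lies at the very end of the fingers, on their centre line; the grasp point (between the pads) lies 19 mm behind it; z points along the fingers, y is the direction in which the jaws open and shut (so a half turn about z gives the same grasp; the last joint's range is limited). The gripper opens to 85 mm and grips with 20 to 120 N. Pads are 22 mm wide; open, the fingers measure 114 mm over their backs; the gripper's body (76 mm by 85 mm) begins 54 mm behind the grasp point. The pads swing forward as they close: fully open they stand 13 mm farther back than shut.
Start: joints at [-1.177, 0.332, -0.065, 1.46, 0.022, 1.35, -0.088], TCP at [0.253, 0.572, 0.231] pointing down, gripper open.
Joint ranges: [-2.6, 2.6], [-0.5, 2.12], [-1.47, 1.34], [0.16, 2.42], [-1.27, 4.41], [0.06, 2.06], [-2.6, 2.6]. Speed limits (rad/s): [2.22, 2.22, 2.79, 2.79, 3.14, 3.14, 3.14].

### API

Orientations are given as a unit quaternion [x, y, z, w].
In Python, from workcell import get_obs, camera, camera_info, hand_in gives the robot as it stands.
- The arm moves only by the tool move_arm, never from a script. Its argument "moves" is a list of rows, each a list of 3 entries, a list of its own where there are three numbers: the shift along the tool's x, y, z in units of 25 mm (1.0 is 25 mm), then the turn, a rotation vector about the tool's x, y, z in degrees, then the opening, from 0 (shut) to 1 (fully open). A call has 1 to 5 rows; each row shifts and turns the commanded pose from where the row before left it, along the tool's axes as they then stand; what a row does not reach is not made up. A row lasts 1/8 s, in which the tool goes at most 62.5 mm and 10.7 degrees, less where a joint would pass 70% of its speed; a pose out of reach is approached as far as the arm can. A call is refused whole if a number of a shift passes 1 or a number of a turn 10.7, either way. A call with a gripper value outside its range is refused whole. The fingers move at their own pace and stop on an object; "squeeze" is the grip in N (left out, the last holds). Time passes only in rows, so rows that do not move let the fingers close. It gives the time, the measured TCP pose, the force and the opening at its end, in the units of the state.
- get_obs(): the state, without advancing time (a new reading comes with each control period).
- camera(name): name is "scene" or "top" or "wrist"; returns the picture (420x560x3 uint8, red, green, blue); there is no depth.
- camera_info(name): a dict with "fx", "fy", "cx", "cy" (pixels), "origin" and "rotation" of the camera in the world. Camera axes: x right, y down, z forward; pixel columns grow to the right and rows downward; lengths in m; the calibration is good to about 2 mm. A picture is of the moment at which its call begins: read the wrist's pose just before it. camera_info takes no time and is no camera call; for the wrist camera it gives the pose at the moment of the call.
- hand_in(): hands the job in, once; it reports no verdict.
The state is a dict: "clock": time; "joint_pos": joint angles; "joint_velocities": joint speeds; "tau": joint torques, N m; "position": TCP position; "ee_rot": TCP orientation; "ft_force": force on the tool from outside, world axes, zero at the start; "torque": the same for the moment, N m; "grip_width": opening from 0.0 (shut) to 1.0 (fully open).
Only numpy, scipy, OpenCV 4.12 (cv2) and the standard library are available. Lean on these libraries where they do the work, as an engineer would, in place of code of your own. Each camera call takes 0.05 s, during which the arm holds its last target. There are 200 camera calls.

## Working session

There is one attempt and no reset: what is moved stays moved. The work goes in short steps, Python scripts to look and compute and a tool call to move; the robot and the scene stay as the last step left them, time stands still between calls to the robot, and variables do not carry over. Pictures are saved under pics/ and viewed, about 8 in all and at most 12, crops included, and the job is handed in when it is done.

Besides the shell and the picture viewer there is one more tool, called after ">>>" as name(argument=value, ...) on one line, values as JSON. move_arm: Moves the arm, as the interface text tells. Its arguments: {"type":"object","properties":{"moves":{"type":"array","items":{"type":"array"}},"squeeze":{"type":"number"}},"required":["moves"]}

```bash
mkdir -p pics; python3 - <<'E'
from workcell import *
import cv2,numpy as np
for n in("scene","top"):
    im=camera(n);cv2.imwrite(f"pics/{n}0.png",im[:,:,::-1]);i=camera_info(n);print(n,{k:np.round(v,4).tolist() for k,v in i.items()})
o=get_obs();print(o)
E
```

```text
scene {'fx': 412.5118, 'fy': 412.5118, 'cx': 278.7671, 'cy': 211.5025, 'origin': [-0.1679, -0.8071, 0.6023], 'rotation': [0.8015, -0.2748, 0.178, -0.5004]}
top {'fx': 408.5018, 'fy': 408.5018, 'cx': 272.251, 'cy': 204.2748, 'origin': [0.2866, 0.0428, 1.3323], 'rotation': [0.7075, -0.7019, 0.0635, -0.0517]}
{'clock': 0.1, 'joint_pos': array([-1.17659893,  0.33282365, -0.06472321,  1.46082474,  0.02160947,
        1.34990926, -0.08849413]), 'joint_velocities': array([ 0.00212412, -0.00050741,  0.00036556, -0.00243354, -0.00102324,
        0.00161026, -0.00222946]), 'tau': array([ 1.11869300e-03, -6.26746058e+01,  4.87785065e-02, -3.92433393e+01,
        1.61521405e-02,  7.03046360e-03, -3.71603718e-06]), 'position': array([0.25288201, 0.57119952, 0.23060177]), 'ee_rot': array([ 2.06869782e-01,  9.78368280e-01, -6.26127792e-04, -1.02815158e-04]), 'ft_force': array([0.60179846, 0.00145835, 0.57382581]), 'torque': array([ 0.00390361, -0.00335785,  0.02534595]), 'grip_width': 1.0022690215873258}
```

View pics/scene0.png

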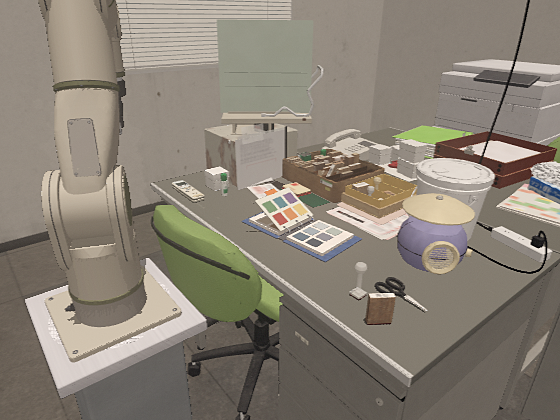

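View pics/top0.png

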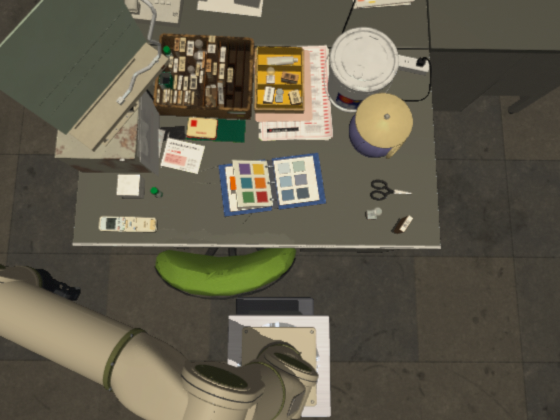

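The scene view shows the open binder around (300,225), with its leaf part-raised. In the top view the binder is at about (272,184), blue covers, orange tab at (233,184), and the glue stick and box are to the left at (155,190) and (128,185).

```bash
cat > h.py <<'E'
import cv2,numpy as np
from workcell import *
from scipy.spatial.transform import Rotation as R
def ray(n,uv,i=None):
    i=i or camera_info(n); q=np.array(i["rotation"],float)
    M=R.from_quat(q).as_matrix() if q.size==4 else q
    d=M@[(uv[0]-i["cx"])/i["fx"],(uv[1]-i["cy"])/i["fy"],1]
    return np.array(i["origin"]),d/np.linalg.norm(d)
def plane(n,uv,z):
    o,d=ray(n,uv);return o+d*(z-o[2])/d[2]
def tri(r1,r2):
    (o1,d1),(o2,d2)=r1,r2
    s=np.linalg.lstsq(np.c_[d1,-d2],o2-o1,rcond=None)[0]
    a,b=o1+s[0]*d1,o2+s[1]*d2
    return (a+b)/2,np.linalg.norm(a-b)
E
python3 - <<'E'
from h import *
np.set_printoptions(precision=4,suppress=True)
roi={"scene":(235,170,370,265),"top":(205,140,340,225)}
for n,(x0,y0,x1,y1) in roi.items():
    im=cv2.imread(f"pics/{n}0.png");hsv=cv2.cvtColor(im,cv2.COLOR_BGR2HSV)
    for nm,lo,hi in(("blue",(105,120,40),(125,255,255)),("orange",(4,170,130),(14,255,255))):
        m=cv2.inRange(hsv,lo,hi);k=np.zeros_like(m);k[y0:y1,x0:x1]=m[y0:y1,x0:x1]
        N,_,st,c=cv2.connectedComponentsWithStats(k)
        for j in range(1,N):
            if st[j,4]>12:print(n,nm,st[j],c[j])
        if nm=="blue" and n=="top":
            p=cv2.findNonZero(k);r=cv2.minAreaRect(p);b=cv2.boxPoints(r)
            w=np.array([plane(n,q,.003) for q in b]);print(b,w,w.mean(0),np.linalg.norm(w[1]-w[0]),np.linalg.norm(w[2]-w[1]))
    cv2.imwrite(f"pics/{n}0c.png",cv2.resize(im[y0:y1,x0:x1],None,fx=5,fy=5,interpolation=cv2.INTER_CUBIC))
E
python3 -c "
import cv2,numpy as np
a=cv2.imread('pics/scene0c.png');b=cv2.imread('pics/top0c.png');print(a.shape,b.shape)
v=np.vstack([a,b]);cv2.imwrite('pics/both.png',cv2.resize(v,None,fx=.66,fy=.66))"
```

```text
top blue [279 154  46  54 249] [312.7108 186.3253]
top blue [220 165  51  50 275] [231.0436 196.0073]
[[218.6866 165.5272]
 [318.2986 153.3524]
 [324.3466 202.8354]
 [224.7346 215.0103]] [[ 0.6351  0.2011  0.003 ]
 [ 0.6811 -0.1331  0.003 ]
 [ 0.5119 -0.1511  0.003 ]
 [ 0.4684  0.1767  0.003 ]] [0.5741 0.0234 0.003 ] 0.33734088695359943 0.1701062404509273
top orange [230 177   6  13  58] [232.3793 183.    ]
top orange [255 178  10  10  94] [259.5957 182.4574]
(475, 675, 3) (425, 675, 3)
```

View pics/both.png

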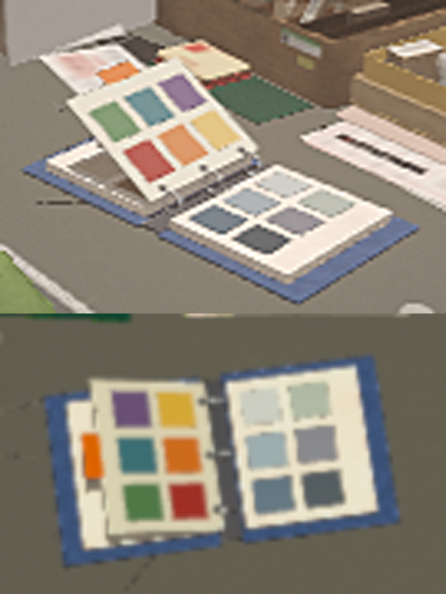

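The crops show the leaf part-raised on the left. The orange tab is at about (232,183) in the top view and about (270,192) in the scene view.

```bash
python3 - <<'E'
from h import *
np.set_printoptions(precision=4,suppress=True)
im=cv2.imread("pics/scene0.png");h=cv2.cvtColor(im,cv2.COLOR_BGR2HSV)
m=cv2.inRange(h,(3,110,130),(16,255,255));k=np.zeros_like(m);k[182:200,258:280]=m[182:200,258:280]
N,_,st,c=cv2.connectedComponentsWithStats(k);print(st[1:],c[1:])
O=np.array([.574,.0235,0]);a=np.radians(7.5);X=np.array([np.cos(a),np.sin(a),0]);Y=np.array([-np.sin(a),np.cos(a),0])
def bf(p):d=p-O;return np.array([d@X,d@Y,d[2]])
def ang(p):b=bf(p);return np.degrees(np.arctan2(b[2]-.018,b[1])),np.hypot(b[2]-.018,b[1])
s=.66*5
S=lambda x,y:(235+x/s,170+y/s)
T=lambda x,y:(205+x/s,140+(y-314)/s)
for nm,sc,tp in(("tab",c[1] if N>1 else S(115,72),(232.4,183)),("near corner",S(68,102),T(108,538)),("far corner",S(180,62),T(92,380))):
    p,e=tri(ray("scene",sc),ray("top",tp));print(nm,p,e,bf(p),ang(p))
print("glue",plane("top",(156,191),.082),"box",plane("top",(128,185),.066),"stand corner",plane("top",(155,170),.2),plane("scene",(297,190),0))
E
```

```text
[[264 189  13   6  46]] [[270.413  191.5435]]
tab [0.5564 0.1466 0.0919] 0.00016989414980518605 [-0.0013  0.1244  0.0919] (np.float64(30.73315540121463), np.float64(0.14469176997352412))
near corner [0.482  0.1274 0.0864] 0.005768293503417746 [-0.0777  0.115   0.0864] (np.float64(30.748347304012594), np.float64(0.13381235659677612))
far corner [0.6338 0.147  0.0816] 0.0020932126079980917 [0.0754 0.1146 0.0816] (np.float64(29.030928511943717), np.float64(0.13112078684163123))
glue [0.5309 0.3836 0.082 ] box [0.5523 0.4766 0.066 ] stand corner [0.5684 0.3574 0.2   ] [0.7757 0.2704 0.    ]
```

>>> move_arm(moves=[[[0,0,0],[0,0,-10.5],0],[[0,0,0],[0,0,-10.5],0],[[0,0,0],[0,0,-10.4],0],[[-0.3,-1,0],[0,0,0],0],[[-0.6,-1,0],[0,0,0],0]])

```text
clock: 0.72
position: [0.2814, 0.5243, 0.2308]
ee_rot: [-0.066, 0.998, -0.0, -0.0]
ft_force: [-1.2, -0.5, 0.5]
grip_width: -0.001
```

>>> move_arm(moves=[[[-0.6,-1,0],[0,0,0],0],[[-0.6,-1,0],[0,0,0],0],[[-0.6,-1,0],[0,0,0],0],[[-0.6,-1,0],[0,0,0],0],[[-0.6,-1,0],[0,0,0],0]])

```text
clock: 1.35
position: [0.373, 0.4098, 0.2309]
ee_rot: [-0.066, 0.998, -0.0, -0.0]
ft_force: [-0.3, 0.3, -0.2]
grip_width: 0.001
```

>>> move_arm(moves=[[[-0.6,-1,0],[0,0,0],0],[[-0.6,-1,0],[0,0,0],0],[[-0.6,-1,0],[0,0,0],0],[[-0.6,-1,0],[0,0,0],0],[[-0.6,-1,0],[0,0,0],0]])

```text
clock: 1.98
position: [0.4636, 0.2958, 0.231]
ee_rot: [-0.066, 0.998, -0.0, -0.0]
ft_force: [0.3, 0.0, 0.3]
grip_width: 0.003
```

>>> move_arm(moves=[[[-0.6,-0.5,0],[8.4,0,0],0],[[-0.6,-0.5,0],[8.3,0,0],0],[[-0.6,-0.5,0],[8.3,0,0],0],[[0,0,0],[0,0,0],0]])

```text
clock: 2.48
position: [0.512, 0.2675, 0.2346]
ee_rot: [-0.066, 0.974, -0.217, 0.013]
ft_force: [-0.8, -0.5, 0.6]
grip_width: 0.003
```

>>> move_arm(moves=[[[-0.4,0.2,1],[0,0,0],0],[[-0.4,0.2,1],[0,0,0],0],[[-0.4,0.27,1],[0,0,0],0],[[0,0,1],[0,0,0],0],[[0,0,1],[0,0,0],0]])

```text
clock: 3.1
position: [0.5472, 0.232, 0.1159]
ee_rot: [-0.063, 0.975, -0.214, 0.014]
ft_force: [0.5, 0.4, -0.2]
grip_width: 0.001
```

>>> move_arm(moves=[[[0,0,1],[0,0,0],0],[[0,0,1],[0,0,0],0],[[0,0,0.6],[0,0,0],0],[[0,0,0],[0,0,0],0]])

```text
clock: 3.6
position: [0.5506, 0.2045, 0.0571]
ee_rot: [-0.063, 0.974, -0.216, 0.014]
ft_force: [-0.5, -0.6, 0.3]
grip_width: 0.002
```

```bash
python3 - <<'E'
from h import *
im=[cv2.resize(camera(n)[y:y+150,x:x+200,::-1],None,fx=3,fy=3,interpolation=2)[:, :] for n,x,y in(("scene",190,120),("top",170,100))]
cv2.imwrite("pics/p1.png",cv2.resize(np.vstack(im),None,fx=.66,fy=.66,interpolation=3))
E
```

```text
(no output)
```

View pics/p1.png

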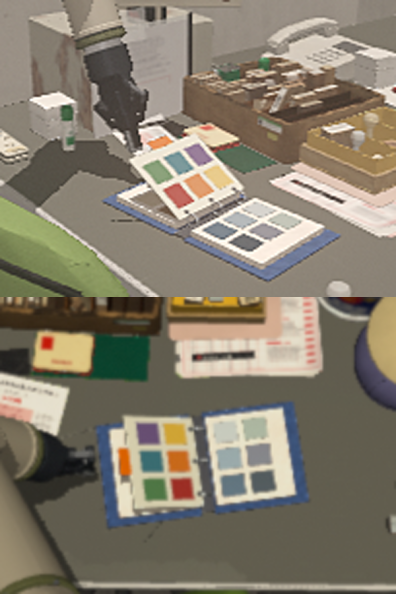

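The scene view shows the shut fingertips at about (130,145) in the crop, just outside the tab. The top view agrees, with the fingertips at (85,460) level with the tab at (125,460). Now I'll push.

>>> move_arm(moves=[[[0,-0.7,0.3],[0,0,0],0],[[0,-0.7,0.3],[0,0,0],0],[[0,-0.5,0.27],[0,0,0],0]])

```text
clock: 4.08
position: [0.5583, 0.1518, 0.0583]
ee_rot: [-0.063, 0.974, -0.216, 0.014]
ft_force: [-0.9, 2.7, 1.3]
grip_width: 0.001
```

>>> move_arm(moves=[[[0,-0.6,-0.2],[0,0,0],0],[[0,-0.6,-0.2],[0,0,0],0],[[0,0,0],[0,0,0],0]])

```text
clock: 4.45
position: [0.5613, 0.1321, 0.0814]
ee_rot: [-0.064, 0.975, -0.214, 0.015]
ft_force: [-3.4, 6.6, 8.1]
grip_width: 0.002
```

```bash
python3 - <<'E'
from h import *
im=[cv2.resize(camera(n)[y:y+150,x:x+200,::-1],None,fx=2,fy=2,interpolation=2)[:, :] for n,x,y in(("scene",190,120),("top",170,100))]
cv2.imwrite("pics/p2.png",np.vstack(im))
E
```

```text
(no output)
```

View pics/p2.png

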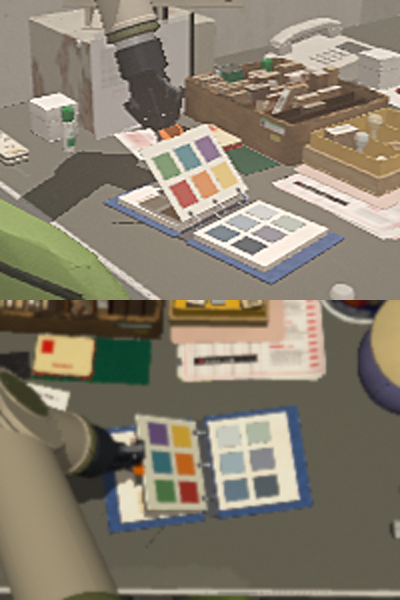

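The leaf has risen to about 42°. The force runs mostly along the leaf, towards the hinge, so I'll ease off upwards.

>>> move_arm(moves=[[[0,0,-0.3],[0,0,0],0],[[0,0,-0.3],[0,0,0],0]])

```text
clock: 4.8
position: [0.5599, 0.1366, 0.0935]
ee_rot: [-0.064, 0.974, -0.216, 0.014]
ft_force: [-0.5, 0.2, 0.5]
grip_width: 0.0
```

>>> move_arm(moves=[[[0,0,-0.1],[0,0,0],0],[[0,0,0],[0,0,0],0]])

```text
clock: 5.05
position: [0.56, 0.138, 0.0956]
ee_rot: [-0.064, 0.974, -0.216, 0.014]
ft_force: [0.1, -0.4, -0.6]
grip_width: 0.002
```

>>> move_arm(moves=[[[0,-0.4,-0.16],[0,0,0],0],[[0,-0.4,-0.16],[0,0,0],0],[[0,-0.4,-0.16],[0,0,0],0]])

```text
clock: 5.42
position: [0.5629, 0.1154, 0.1197]
ee_rot: [-0.064, 0.974, -0.216, 0.014]
ft_force: [-0.4, -0.2, -0.9]
grip_width: 0.001
```

>>> move_arm(moves=[[[0,-0.5,-0.04],[0,0,0],0],[[0,-0.5,-0.03],[0,0,0],0],[[0,-0.46,0],[0,0,0],0]])

```text
clock: 5.8
position: [0.5672, 0.0833, 0.1365]
ee_rot: [-0.064, 0.974, -0.216, 0.014]
ft_force: [1.1, 1.8, -1.3]
grip_width: -0.002
```

>>> move_arm(moves=[[[0,-0.5,0.2],[0,0,0],0],[[0,-0.5,0.3],[0,0,0],0],[[0,0,0],[0,0,0],0]])

```text
clock: 6.18
position: [0.5704, 0.0544, 0.135]
ee_rot: [-0.063, 0.974, -0.216, 0.014]
ft_force: [0.2, 0.4, -1.5]
grip_width: -0.001
```

```bash
python3 - <<'E'
from h import *
im=[cv2.resize(camera(n)[y:y+150,x:x+200,::-1],None,fx=2,fy=2,interpolation=2)[:, :] for n,x,y in(("scene",190,120),("top",170,100))]
cv2.imwrite("pics/p3.png",np.vstack(im))
E
```

```text
(no output)
```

View pics/p3.png

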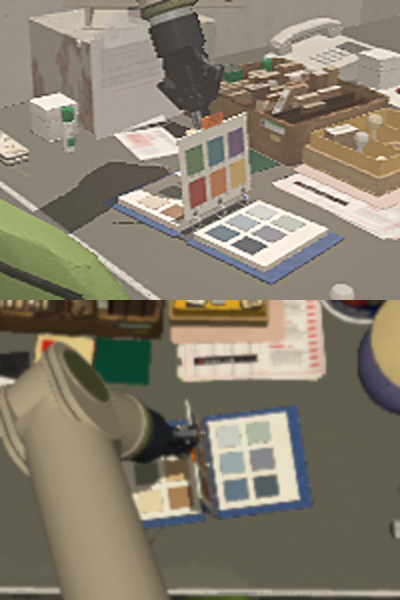

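The leaf is almost upright in the scene view, tab at (212,120), and the binder has not moved. I'll carry on over the spine.

>>> move_arm(moves=[[[0,-0.55,0.3],[0,0,0],0],[[0,-0.54,0.29],[0,0,0],0],[[0,-0.5,0.35],[0,0,0],0],[[0,-0.5,0.35],[0,0,0],0],[[0,-0.51,0.35],[0,0,0],0]])

```text
clock: 6.9
position: [0.5805, -0.0203, 0.1252]
ee_rot: [-0.064, 0.974, -0.216, 0.014]
ft_force: [-0.4, 1.3, 0.6]
grip_width: 0.001
```

>>> move_arm(moves=[[[0,-0.4,0.4],[0,0,0],0],[[0,-0.3,0.5],[0,0,0],0],[[0,-0.2,0.55],[0,0,0],0],[[0,-0.18,0.59],[0,0,0],0],[[0,0,0.5],[0,0,0],0]])

```text
clock: 7.52
position: [0.5872, -0.0708, 0.0784]
ee_rot: [-0.064, 0.974, -0.216, 0.014]
ft_force: [0.0, 0.3, 1.0]
grip_width: 0.0
```

>>> move_arm(moves=[[[0,0,0.5],[0,0,0],0],[[0,0,0.4],[0,0,0],0],[[0,0,0.3],[0,0,0],0],[[0,0,0],[0,0,0],0]])

```text
clock: 8.02
position: [0.5887, -0.0828, 0.0517]
ee_rot: [-0.064, 0.974, -0.216, 0.014]
ft_force: [0.1, 0.1, 0.4]
grip_width: -0.001
```

Now straight down (mostly along the tool, slightly back), in small steps.

>>> move_arm(moves=[[[0,0.1,0.25],[0,0,0],0],[[0,0.1,0.25],[0,0,0],0],[[0,0.1,0.2],[0,0,0],0],[[0,0,0],[0,0,0],0]])

```text
clock: 8.52
position: [0.5887, -0.083, 0.0326]
ee_rot: [-0.064, 0.974, -0.216, 0.014]
ft_force: [0.4, -0.3, -0.6]
grip_width: 0.001
```

>>> move_arm(moves=[[[0,0.05,0.1],[0,0,0],0],[[0,0.05,0.1],[0,0,0],0],[[0,0,0],[0,0,0],0]])

```text
clock: 8.9
position: [0.589, -0.0829, 0.0274]
ee_rot: [-0.064, 0.974, -0.216, 0.014]
ft_force: [0.2, 0.7, 0.2]
grip_width: -0.003
```

>>> move_arm(moves=[[[0,0.04,0.08],[0,0,0],0],[[0,0,0],[0,0,0],0]])

```text
clock: 9.15
position: [0.589, -0.0829, 0.0252]
ee_rot: [-0.064, 0.974, -0.216, 0.014]
ft_force: [-0.5, -0.7, 0.4]
grip_width: 0.001
```

>>> move_arm(moves=[[[0,0.04,0.08],[0,0,0],0],[[0,0,0],[0,0,0],0]])

```text
clock: 9.4
position: [0.589, -0.0828, 0.023]
ee_rot: [-0.064, 0.974, -0.216, 0.014]
ft_force: [0.9, 0.4, 0.4]
grip_width: -0.003
```

```bash
python3 - <<'E'
from h import *
im=[cv2.resize(camera(n)[y:y+150,x:x+200,::-1],None,fx=2,fy=2,interpolation=2)[:, :] for n,x,y in(("scene",190,120),("top",170,100))]
cv2.imwrite("pics/p4.png",np.vstack(im))
E
```

```text
(no output)
```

View pics/p4.png

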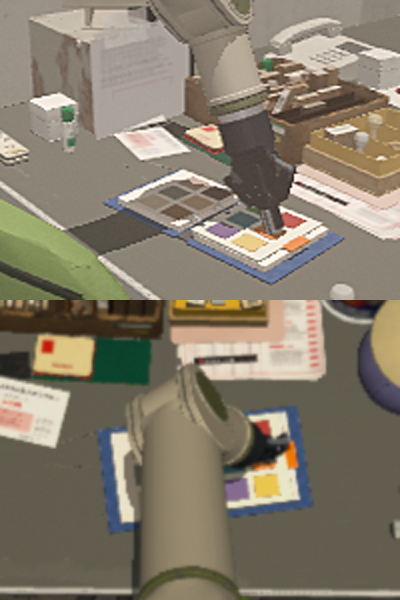

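The leaf is now lying over the right-hand pages, with its tab at (295,243) in the scene view. I'll press until the force shows a firm stop.

>>> move_arm(moves=[[[0,0.04,0.08],[0,0,0],0],[[0,0,0],[0,0,0],0]])

```text
clock: 9.75
position: [0.5893, -0.0828, 0.0221]
ee_rot: [-0.064, 0.974, -0.216, 0.014]
ft_force: [-6.7, 2.5, 13.4]
grip_width: -0.0
```

>>> move_arm(moves=[[[0,0.04,0.08],[0,0,0],0],[[0,0,0],[0,0,0],0]])

```text
clock: 10.0
position: [0.5895, -0.0827, 0.0213]
ee_rot: [-0.063, 0.974, -0.216, 0.015]
ft_force: [-13.8, 5.4, 32.2]
grip_width: 0.002
```

>>> move_arm(moves=[[[0,-0.1,-0.2],[0,0,0],0],[[0,-0.2,-0.5],[0,0,0],0],[[0,-0.4,-0.9],[0,0,0],0],[[0,-0.4,-1],[0,0,0],0],[[0,-0.4,-1],[0,0,0],0]])

```text
clock: 10.62
position: [0.5884, -0.0786, 0.1173]
ee_rot: [-0.064, 0.974, -0.216, 0.014]
ft_force: [0.9, 0.0, -0.0]
grip_width: -0.001
```

>>> move_arm(moves=[[[0,0,-1],[0,0,0],0],[[0,0.3,-1],[0,0,0],0],[[0,0.6,-1],[0,0,0],0],[[0,1,-0.6],[0,0,0],0],[[0,1,-0.6],[0,0,0],0]])

```text
clock: 11.25
position: [0.5739, 0.0313, 0.1813]
ee_rot: [-0.064, 0.974, -0.216, 0.014]
ft_force: [-0.1, 0.3, -0.3]
grip_width: -0.001
```

>>> move_arm(moves=[[[0,1,-0.4],[0,0,0],0],[[0,1,-0.4],[0,0,0],0],[[0,1,-0.4],[0,0,0],0],[[0,1,-0.4],[0,0,0],0],[[0,0,0],[0,0,0],0]])

```text
clock: 11.88
position: [0.5595, 0.1403, 0.1741]
ee_rot: [-0.066, 0.974, -0.215, 0.014]
ft_force: [0.1, 0.0, -0.8]
grip_width: 0.002
```

```bash
python3 - <<'E'
from h import *
np.set_printoptions(precision=4,suppress=True)
C={n:camera(n)[:,:,::-1] for n in("scene","top")}
im=[cv2.resize(C[n][y:y+150,x:x+200],None,fx=2,fy=2,interpolation=2) for n,x,y in(("scene",190,120),("top",170,100))]
cv2.imwrite("pics/p5.png",np.vstack(im))
b={}
for n,(x0,y0,x1,y1) in {"scene":(320,225,350,260),"top":(300,140,330,200)}.items():
    h=cv2.cvtColor(np.ascontiguousarray(C[n]),cv2.COLOR_BGR2HSV);m=cv2.inRange(h,(3,140,120),(16,255,255))
    k=np.zeros_like(m);k[y0:y1,x0:x1]=m[y0:y1,x0:x1];M=cv2.moments(k,True);b[n]=(M["m10"]/M["m00"],M["m01"]/M["m00"]);print(n,b[n],M["m00"])
p,e=tri(ray("scene",b["scene"]),ray("top",b["top"]));a=np.radians(7.5);d=p-[.574,.0235,.018]
print(p,e,d@[-np.sin(a),np.cos(a),0],d[2])
E
```

```text
scene (334.06666666666666, 237.61111111111111) 90.0
top (307.1965317919075, 174.85549132947978) 173.0
[ 0.6033 -0.094   0.0177] 0.0015122765964701854 -0.12027874149335048 -0.00034758005481759155
```

View pics/p5.png

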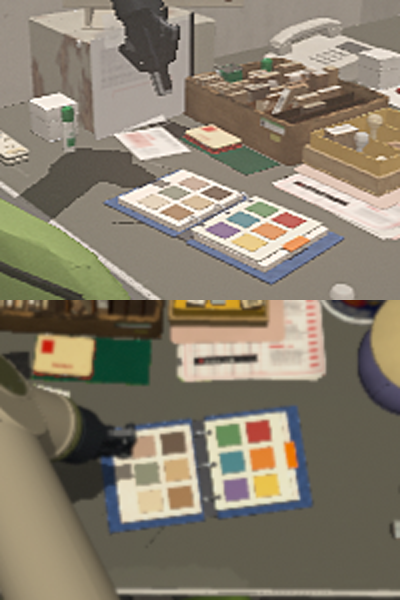

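```bash
python3 -c "
from workcell import *
print(hand_in())"
```

```text
the job is handed in; nothing more can be done
None
```

The leaf is turned over the spine and lies flat on the right-hand pages. The hand is clear, and the job was handed in at about 12 s of the 42 s allowed. No verdict was reported.

**How it went:** I pushed the leaf with the closed fingers, tilted 25° from vertical. They started under the tab, went past upright and then came down from above. I pressed until the leaf hit a firm stop, with about 32 N downward (35 N in all) against the 60 N limit.

**Last checks:**
- **Leaf:** the last pictures show it flat on the right. Triangulating the orange there gave a height of 18 mm, which matches the hinge height. That point is approximate: its mask also caught some of the orange and red chips, so it came out 120 mm from the spine instead of about 144 mm. The firm stop also says the leaf is flat.
- **Binder and other things:** the binder looks unmoved in the last pictures, by eye. So do the gift box and glue stick, the only bystanders I could clearly see in those crops. The hand never went near the other four.
- **Robot:** wrist force is back to about zero, with the fingertips about 174 mm above the desk.

**One thing that went wrong:** early in the push the force rose to about 11 N, directed along the leaf towards the hinge. I eased off and changed direction, and it stayed under about 3 N until the final press.

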